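Wedge the rocking stirrer's bare foot until it stands firm

ROBOT

A 7-joint arm with a two-finger parallel gripper is mounted at the origin on a cart in front of the work surface, level with it; the furniture and walls round the work are solid. World frame = base frame: x ahead of the robot, y to its left, z up, the work surface at z = 0. Lengths are in m, angles in rad, forces in N, time in s.
With the tool pointing down it reaches from about 0.425 to 0.925 m from the base axis. Payload 6.8 kg.
Tool frame: the origin (TCP) lies between the finger pads; the fingertips stand 22 mm ahead of it and the grasp point (between the pads) lies 3 mm ahead of it; z points along the fingers, y is the direction in which the jaws open and shut (so a half turn about z gives the same grasp; the last joint's range is limited). The gripper opens to 85 mm and grips with 20 to 120 N. Pads are 22 mm wide; open, the fingers measure 114 mm over their backs; the gripper's body (76 mm by 85 mm) begins 54 mm behind the grasp point. The pads swing forward as they close: fully open they stand 13 mm farther back than shut.
Start: joints at [1.053, 0.477, 0.022, 1.555, -0.011, 1.109, -0.083], TCP at [0.269, -0.619, 0.219] pointing down, gripper open.
Joint ranges: [-2.96, 2.96], [-0.34, 2.1], [-1.41, 1.46], [0.24, 2.44], [-1.37, 4.51], [0.17, 1.92], [-2.96, 2.96]. Speed limits (rad/s): [2.39, 2.39, 3.14, 3.14, 3.14, 3.14, 3.14].

INTERFACE

Orientations are given as a unit quaternion [w, x, y, z].
In Python, from station import bot gives the robot as it stands. The module is installed in compiled form; this text tells all that it offers.
- The arm moves only by the tool drive_tool, never from a script. Its argument "series" is one flat list of numbers, 7 for each row, row after row: the opening, from -1 (shut) to 1 (fully open), then the shift along the tool's x, y, z in mm, then the turn, a rotation vector about the tool's x, y, z in rad. In form: [jaw, x, y, z, wx, wy, wz, jaw, x, y, z, wx, wy, wz, ...]. A call has 1 to 12 rows; each row shifts and turns the commanded pose from where the row before left it, along the tool's axes as they then stand; what a row does not reach is not made up. A row lasts 1/8 s, in which the tool goes at most 62.5 mm and 10.7 degrees, less where a joint would pass 70% of its speed; a pose out of reach is approached as far as the arm can. A call with a gripper value outside its range is refused whole. The fingers move at their own pace and stop on an object; "force" is the grip in N (left out, the last holds). Time passes only in rows, so rows that do not move let the fingers close. It gives the time, the measured TCP pose, the force and the opening at its end, in the units of the state.
- bot.get_obs(): the state, without advancing time (a new reading comes with each control period).
- bot.read_camera(name): name is "side" or "top"; returns a dict with "pixels" (384x512x3 uint8, blue, green, red), "camera_matrix" (3x3 intrinsics, pixels), "rvec" (rotation vector, rad) and "tvec" (3), from world to camera coordinates, as OpenCV has them. Camera axes: x right, y down, z forward; pixel columns grow to the right and rows downward; lengths in m; the calibration is good to about 2 mm. A picture is of the moment at which its call begins. There is no depth.
- bot.hand_in(): hands the job in, once; it reports no verdict.
The state is a dict: "t": time; "q": joint angles; "joint_vel": joint speeds; "joint_torque": joint torques, N m; "eef_pos": TCP position; "tool_rot": TCP orientation; "contact_force": force on the tool from outside, world axes, zero at the start; "torque": the same for the moment, N m; "gripper_width": opening from 0.0 (shut) to 1.0 (fully open).
Only numpy, scipy, OpenCV 4.12 (cv2) and the standard library are available. Lean on these libraries where they do the work, as an engineer would, in place of code of your own. Each camera call takes 0.05 s, during which the arm holds its last target. There are 200 camera calls.

TASK

The stirrer that carries the flask rocks, because its front left foot has lost its pad and hangs clear of the worktop. With the fingertips push the wooden wedge along the worktop, thin end first, under that foot until the foot bears on it firmly and all four feet carry the stirrer, but no further; then press down with a fingertip on the deck near that corner, left of the plate, to check that the rocking has stopped, and let go. Pick nothing up, do not shove the stirrer along, keep the flask standing on it, and leave everything else where it is.

Things in the scene. Friction and masses are not known exactly. Their poses are not given: they have to be found in the camera images.
- wedge: light wooden wedge, 140 x 40 mm, about 50 g, flat on the worktop before the stirrer's front left corner, roughly in line with the foot. Origin: centre of its underside; x axis along it to the thin end (x = +70 mm, 2 mm thick). The thick end is a flat upright face at x = -70 mm, 18 mm high, to push on; the top slopes evenly between. It stays by friction where it is left.
- stirrer: loose stirrer (2.3 kg) with the flask on its square plate, between water bath and viewing cabinet, not the one at the back right. Origin on the worktop under its middle; x to its back, y to its left. Underside 24 mm up; front edge x -126, left side y +140; deck 114 mm up; plate x -69 to 126, y -128 to 77, top 158 mm up. Level at first; pressed front left it rocks down 7 mm.
- bare_foot (a point): lowest point of the front left foot, a bare steel ball 14 mm across, at x -101, y +114 mm in the stirrer's frame (hidden under the case), 7 mm above the worktop: first touch is 44 mm from the wedge's thin end. The load then grows by 0.6 N per mm driven: 5 to 15 mm past the touch all four feet bear (push of 4 to 20 N); further on the stirrer itself is shoved along.
- deck_corner (a point): the point to press: flat deck left of the plate, near the front (stirrer frame x -45, y +112, z 114 mm); a strip 60 mm wide between the left edge and the plate, which stands 44 mm higher. Press straight down with 4 N or more for half a second.
- foot_fl: the front left foot with the bare ball (origin on the worktop plane under it)
- foot_fr: front right levelling foot of the stirrer: soft black rubber pad 29 mm across (gives 1 mm at 15 N) that stands on the worktop at x -101, y -106 mm in the stirrer's frame (its own origin is the stirrer's)
- foot_rl: rear left foot, likewise, pad at x +99, y +114 mm
- foot_rr: rear right foot, likewise, pad at x +99, y -106 mm
- flask: conical glass flask, 95 mm wide, 113 mm high, standing in the middle of the stirrer's plate; origin at the centre of its bottom
- tape_roll: bystander: roll of white tape lying flat, 62 mm across, 18 mm high
- dish: bystander: glass dish, 81 mm across, 15 mm high
- spatula: bystander: thin steel spatula, 156 mm long, lying flat
- dropper: bystander: small white dropper bottle with a red tip, 31 mm across, 94 mm high
- amber: bystander: brown bottle with a black cap, 58 mm across, 126 mm high
- beaker: bystander: small glass beaker, 50 mm across, 61 mm high
- wash_bottle: bystander: white wash bottle with a bent spout, 238 mm high, far left
Not all that is in view belongs to the job. Of the things shaped like the wedge, the wooden one is meant.

How it is judged:
On the way, in this order (a step that is already met when the one before it is completed fails the run):
1. the wedge is under the bare foot and all four feet carry load (contact force between foot_fl and wedge above 1.5 N and contact force between each of foot_fr, foot_rl, foot_rr and anything else above 1 N and y of bare_foot in the frame of wedge between -0.017 and 0.017 m and x of bare_foot in the frame of wedge between -0.06 and 0.06 m and angle between stirrer's own z axis and vertical below 0.015 rad and distance of stirrer from where it was at the start of the episode below 0.015 m), for 0.3 s.
2. the deck above the foot is pressed with 3 N or more and stays level (contact force between the fingers and stirrer above 3 N and horizontal distance between the grasp point and deck_corner below 0.07 m and angle between stirrer's own z axis and vertical below 0.02 rad and y of bare_foot in the frame of wedge between -0.017 and 0.017 m and x of bare_foot in the frame of wedge between -0.06 and 0.06 m), for 0.2 s.
At the end, for the whole second after the job is handed in: bare foot on the wedge with over 1.5 N, within 17 mm of its middle line and 60 mm of its middle; each other foot bears over 1 N; stirrer level within 0.015 rad and within 15 mm of its start; flask upright on the plate; wedge flat on the worktop; all at rest (all of step 1 and z of flask in the frame of stirrer above 0.152 m and angle between flask's own z axis and vertical below 0.1 rad and linear speed of each of wedge, stirrer below 0.01 m/s and height (world z) of wedge below 0.008 m); the robot touches nothing.
It fails at once if the wedge is lifted or tipped up instead of being pushed along the worktop (height (world z) of wedge above 0.01 m or angle between wedge's own z axis and vertical above 0.2 rad).
It fails at once if the stirrer is lifted, tipped or shoved along (height (world z) of stirrer above 0.015 m or angle between stirrer's own z axis and vertical above 0.09 rad or distance of stirrer from where it was at the start of the episode above 0.03 m).
It fails at once if the flask is lifted, tipped or pushed off the plate's middle (angle between flask's own z axis and vertical above 0.25 rad or z of flask in the frame of stirrer above 0.175 m or distance of flask from where it was at the start of the episode above 0.06 m).
It fails at once if a bystander is moved more than 3 cm (distance of any of tape_roll, dish, spatula, dropper, amber, beaker, wash_bottle from where it was at the start of the episode above 0.03 m).
It also fails if it takes over 58 s, if anything falls off the work surface, if the arm or the gripper's body presses on something with over 40 N, if the wrist force passes 120 N, or if a joint passes its speed limit or range.

## Working session

There is one attempt and no reset: what is moved stays moved. The work goes in short steps, Python scripts to look and compute and a tool call to move; the robot and the scene stay as the last step left them, time stands still between calls to the robot, and variables do not carry over. Pictures are saved under pics/ and viewed, about 8 in all and at most 12, crops included, and the job is handed in when it is done.

Besides the shell and the picture viewer there is one more tool, called after "Request:" as a command line: name --argument value ..., lists and objects as JSON in quotes. drive_tool: Moves the arm, as the interface text tells. Its arguments: {"type":"object","properties":{"series":{"type":"array"},"force":{"type":"number"}},"required":["series"]}

```bash
mkdir -p pics; cat > h.py <<'E'
import cv2,numpy as np
from station import bot
def cam(n,f=None):
    c=bot.read_camera(n)
    if f: cv2.imwrite('pics/'+f,c['pixels'])
    return c
def ray(c,u,v,z):
    R=cv2.Rodrigues(np.array(c['rvec'],float))[0];t=np.array(c['tvec'],float).ravel()
    d=R.T@np.linalg.inv(c['camera_matrix'])@[u,v,1];o=-R.T@t
    return o+d*(z-o[2])/d[2]
def proj(c,P):
    return cv2.projectPoints(np.array(P,float).reshape(-1,1,3),np.array(c['rvec'],float),np.array(c['tvec'],float),np.array(c['camera_matrix'],float),None)[0].reshape(-1,2)
E
python3 - <<'E'
from h import *
np.set_printoptions(precision=4,suppress=True)
o=bot.get_obs();print(o)
for n in('top','side'):
    c=cam(n,n+'1.png');R=cv2.Rodrigues(np.array(c['rvec'],float))[0];print(n,-R.T@np.array(c['tvec']).ravel(),R[2])
E
```

```text
{'t': 0.0, 'q': array([ 1.0529,  0.4778,  0.0224,  1.5565, -0.0115,  1.1093, -0.0832]), 'joint_vel': array([ 0.0004,  0.0003,  0.0007, -0.0006, -0.002 , -0.0006, -0.    ]), 'joint_torque': array([ -0.0003, -59.6449,   1.6074, -28.1196,   0.0124,   0.0093,
         0.    ]), 'eef_pos': array([ 0.2687, -0.6186,  0.2175]), 'tool_rot': array([-0.0009,  0.9791,  0.2034, -0.0002]), 'contact_force': array([-0.8111,  0.3672, -0.0898]), 'torque': array([ 0.0695, -0.0477, -0.0223]), 'gripper_width': 0.9999540724191174}
top [-0.0344  0.1501  1.5091] [ 0.3787  0.0341 -0.9249]
side [ 0.0417 -0.58    0.5881] [ 0.4727  0.7522 -0.4591]
```

View pics/top1.png

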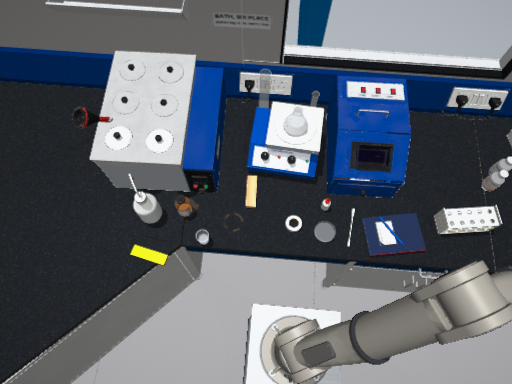

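View pics/side1.png

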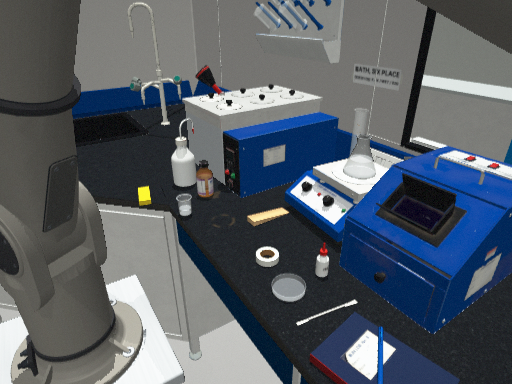

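The top view shows the wooden wedge at about (251,191), the stirrer at about (287,140), the tape at (293,223) and the dropper at (326,204). The yellow wedge at (148,255) is a decoy. Next I'll enlarge crops for measuring.

```bash
python3 - <<'E'
import cv2
a=cv2.imread('pics/top1.png')[90:220,230:340];b=cv2.imread('pics/side1.png')[150:250,230:400]
a=cv2.resize(a,None,fx=4.4,fy=4.4,interpolation=cv2.INTER_CUBIC);b=cv2.resize(b,None,fx=4.5,fy=4.5,interpolation=cv2.INTER_CUBIC)
for i in range(0,110,10): cv2.putText(a,str(230+i),(int(i*4.4),8),0,.3,(0,255,255));cv2.line(a,(int(i*4.4),0),(int(i*4.4),571),(0,120,120),1)
for i in range(0,130,10): cv2.putText(a,str(90+i),(0,int(i*4.4)+4),0,.3,(0,255,255));cv2.line(a,(0,int(i*4.4)),(483,int(i*4.4)),(0,120,120),1)
cv2.imwrite('pics/a.png',a)
for i in range(0,170,10): cv2.putText(b,str(230+i),(int(i*4.5),8),0,.3,(0,255,255));cv2.line(b,(int(i*4.5),0),(int(i*4.5),450),(0,120,120),1)
for i in range(0,100,10): cv2.putText(b,str(150+i),(0,int(i*4.5)+4),0,.3,(0,255,255));cv2.line(b,(0,int(i*4.5)),(765,int(i*4.5)),(0,120,120),1)
cv2.imwrite('pics/b.png',b)
E
```

```text
(no output)
```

View pics/a.png

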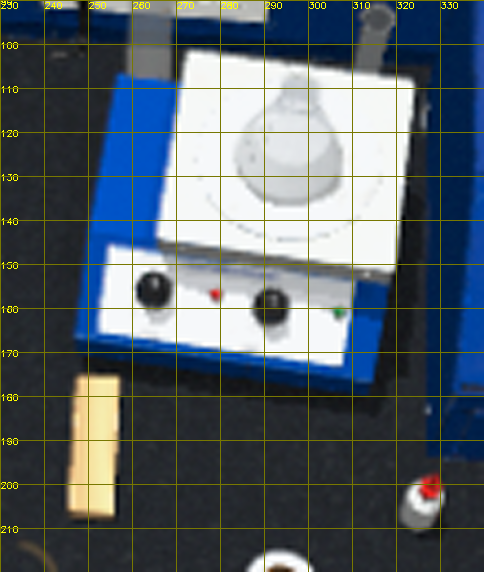

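View pics/b.png

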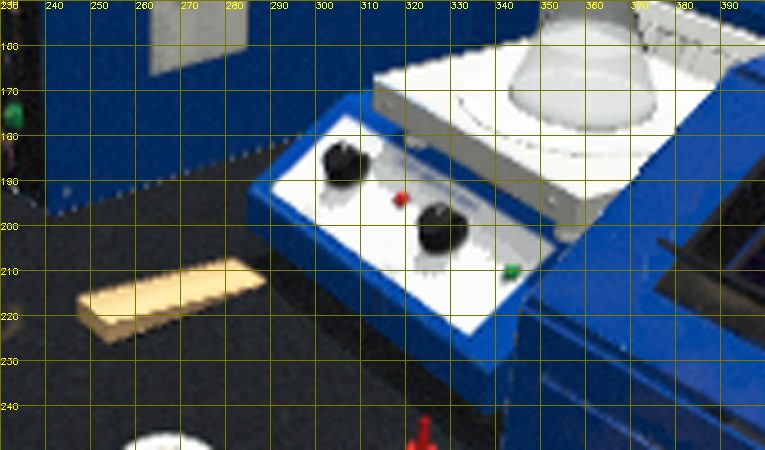

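The crops show the wedge's thin end pointing at the stirrer: top-view corners are (247.5,175.5) and (257.2,176) at the thin end, and (245.5,206.5) and (256,207.5) at the thick end. The plate corners are (272,101), (324.5,108), (318.5,152) and (265.5,145). I'll fit both poses from these.

```bash
cat > fit.py <<'E'
from h import *
from scipy.optimize import least_squares
np.set_printoptions(precision=4,suppress=True)
def T(p,L):
    L=np.array(L,float);c,s=np.cos(p[2]),np.sin(p[2])
    return np.c_[p[0]+c*L[:,0]-s*L[:,1],p[1]+s*L[:,0]+c*L[:,1],L[:,2]]
def fit(cs,obs,x0):
    f=lambda p:np.concatenate([(proj(c,T(p,L))-np.array(px)).ravel() for c,L,px in obs])
    r=least_squares(f,x0,loss='soft_l1');print(r.x,r.fun.round(1));return r.x
E
python3 - <<'E'
from fit import *
t=cam('top');s=cam('side')
P=[[.126,.077,.158],[.126,-.128,.158],[-.069,-.128,.158],[-.069,.077,.158]]
st=fit(0,[(t,P,[(272,101),(324.5,108),(318.5,152),(265.5,145)]),(s,[P[3]],[(312.5,167)])],[.75,0,0])
W=[[.07,.02,.002],[.07,-.02,.002],[-.07,-.02,.018],[-.07,.02,.018]]
we=fit(0,[(t,W,[(247.3,175.2),(257.4,175.6),(256,207.5),(245.3,206.5)]),(s,W[:3]+[W[3]],[(282,207.3),(289,212),(254,222),(247,215)])],[.55,.1,0])
pts=T(st,[[-.101,.114,.007],[-.045,.112,.114],[-.126,.14,.024],[-.126,-.14,.024]]);print(pts)
f=pts[0];d=f[:2]-we[:2];c,sn=np.cos(we[2]),np.sin(we[2]);print('foot in wedge',c*d[0]+sn*d[1],-sn*d[0]+c*d[1])
print(proj(t,pts),proj(s,pts))
# bystanders
print(ray(t,293,223,.018),ray(t,322,207,0),ray(t,325,231,.0))
E
```

```text
[ 0.7791  0.0777 -0.0702] [ 0.5  0.4 -0.3  0.2  1.1 -0.3 -0.  -0.8 -0.9 -0.8]
[0.5829 0.1995 0.0366] [ 0.4  0.1  0.1  0.1  0.  -0.9  0.5 -0.4 -0.5 -0.4  0.2 -0.  -0.3 -0.8
 -0.5  0.5]
[[ 0.6863  0.1985  0.007 ]
 [ 0.7421  0.1926  0.114 ]
 [ 0.6632  0.2262  0.024 ]
 [ 0.6436 -0.0531  0.024 ]]
foot in wedge 0.10338358974398423 -0.0047817326643185155
[[254.2014 167.6721]
 [257.1112 143.0919]
 [246.9352 170.4543]
 [315.9977 180.3373]] [[294.0609 205.7951]
 [310.193  173.4153]
 [283.6757 199.8012]
 [339.5469 243.6871]]
[0.4588 0.0297 0.018 ] [ 0.541 -0.083  0.   ] [ 0.4431 -0.0965  0.    ]
```

Both fits agree to within 1 px: the foot lies 103 mm ahead of the wedge centre and 5 mm to the side. That puts first touch after about 77 mm of travel and the target at about 87 mm. Now I'll work out the move shifts.

```bash
cat > mv.py <<'E'
from h import *
from scipy.spatial.transform import Rotation as Ro
def tool(target,yaw=None):
    o=bot.get_obs();w,x,y,z=o['tool_rot'];R=Ro.from_quat([x,y,z,w])
    psi=np.arctan2(R.as_matrix()[1,0],R.as_matrix()[0,0])
    p=o['eef_pos']
    print('t',round(o['t'],2),'pos',p.round(4),'yaw',round(psi,4),'F',o['contact_force'].round(1),'g',round(o['gripper_width'],3))
    for q in target:
        q=np.array(q);print(q,'shift mm',(R.inv().apply(q-p)*1e3).round(1));p=q
    if yaw is not None:
        Rt=Ro.from_matrix(np.array([[np.cos(yaw),np.sin(yaw),0],[np.sin(yaw),-np.cos(yaw),0],[0,0,-1]]))
        print('rotvec',(R.inv()*Rt).as_rotvec().round(4))
E
python3 -c "
from mv import *
tool([(.45,-.35,.3),(.5,0,.3),(.48,.196,.3)],.037)"
```

```text
t 0.2 pos [ 0.2688 -0.6188  0.2179] yaw 0.4098 F [ 0.3  0.5 -0.9] g 1.002
[ 0.45 -0.35  0.3 ] shift mm [ 273.3 -174.4  -81.9]
[0.5 0.  0.3] shift mm [ 1.853e+02 -3.011e+02  3.000e-01]
[0.48  0.196 0.3  ] shift mm [  59.7 -187.7    0.2]
rotvec [-1.100e-03  3.000e-04  3.728e-01]
```

Request:
drive_tool --series '[-0.75,45,-29,-20,0,0,0,-0.75,45,-29,-20,0,0,0,-0.75,45,-29,-20,0,0,0,-0.75,45,-29,-22,0,0,0,-0.75,45,-29,0,0,0,0,-0.75,45,-29,0,0,0,0,-0.75,31,-50,0,0,0,0,-0.75,31,-50,0,0,0,0,-0.75,31,-50,0,0,0,0,-0.75,31,-50,0,0,0,0,-0.75,31,-50,0,0,0,0,-0.75,31,-50,0,0,0,0]' --force 40

```text
t: 1.7
eef_pos: [0.4983, -0.0009, 0.3006]
tool_rot: [0.0, 0.979, 0.203, 0.0]
contact_force: [0.9, -0.1, 0.3]
gripper_width: 0.125
```

Request:
drive_tool --series '[-0.75,15,-47,0,0,0,0,-0.75,15,-47,0,0,0,0,-0.75,15,-47,0,0,0,0,-0.75,15,-47,0,0,0,0,-0.75,0,0,0,0,0,0.124,-0.75,0,0,0,0,0,0.124,-0.75,0,0,0,0,0,0.124,-0.75,0,0,0,0,0,0]'

```text
t: 2.7
eef_pos: [0.4783, 0.1936, 0.3004]
tool_rot: [0.0, 1.0, 0.019, -0.0]
contact_force: [-0.7, 0.7, -0.2]
gripper_width: 0.127
```

```bash
python3 -c "
from mv import *
tool([(.48,.196,.3),(.48,.196,.028)],.037)"
```

```text
t 2.7 pos [0.4783 0.1936 0.3004] yaw 0.0389 F [-0.7  0.7 -0.2] g 0.127
[0.48  0.196 0.3  ] shift mm [ 1.8 -2.4  0.4]
[0.48  0.196 0.028] shift mm [ 1.00e-01 -1.00e-01  2.72e+02]
rotvec [0.0002 0.0002 0.0019]
```

Request:
drive_tool --series '[-0.75,0,-2.4,50,0,0,0,-0.75,0,0,50,0,0,0,-0.75,0,0,50,0,0,0,-0.75,0,0,50,0,0,0,-0.75,0,0,35,0,0,0,-0.75,0,0,20,0,0,0,-0.75,0,0,10,0,0,0,-0.75,0,0,6,0,0,0,-0.75,0,0,0,0,0,0]'

```text
t: 3.82
eef_pos: [0.4787, 0.1962, 0.0298]
tool_rot: [-0.0, 1.0, 0.019, 0.0]
contact_force: [0.4, 0.5, -0.9]
gripper_width: 0.127
```

```bash
python3 - <<'E'
from mv import *
tool([(.502,.1965,.028)],.037)
a=cam('top')['pixels'][130:250,200:320];b=cam('side')['pixels'][150:250,190:310]
cv2.imwrite('pics/c.png',np.hstack([cv2.resize(a,(400,400),interpolation=2),cv2.resize(b,(400,400),interpolation=2)]))
E
```

```text
t 3.83 pos [0.4787 0.1962 0.0298] yaw 0.0383 F [ 0.4  0.5 -0.9] g 0.127
[0.502  0.1965 0.028 ] shift mm [23.3  0.5  1.8]
rotvec [-0.0001 -0.0005  0.0013]
```

View pics/c.png

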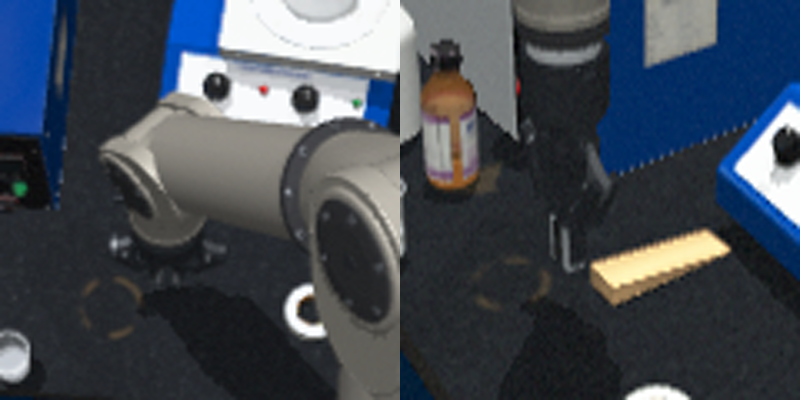

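The crop shows the closed fingers (right panel, about (570,255)) standing just behind the wedge's thick end and clear of the bottles. Now I'll push.

Request:
drive_tool --series '[-0.75,8,0,1.5,0,0,0,-0.75,8,0,0,0,0,0,-0.75,4,0,0,0,0,0,-0.75,4,0,0,0,0,0,-0.75,6,0,0,0,0,0,-0.75,8,0,0,0,0,0,-0.75,8,0,0,0,0,0,-0.75,8,0,0,0,0,0,-0.75,8,0,0,0,0,0,-0.75,0,0,0,0,0,0]'

```text
t: 5.18
eef_pos: [0.5411, 0.1984, 0.028]
tool_rot: [-0.0, 1.0, 0.019, 0.0]
contact_force: [-0.2, 0.4, -0.1]
gripper_width: 0.124
```

```bash
python3 - <<'E'
from mv import *
tool([(.577,.1985,.028)],.037)
b=cam('side')['pixels'][150:250,230:350]
cv2.imwrite('pics/d.png',cv2.resize(b,(720,600),interpolation=2))
E
```

```text
t 5.17 pos [0.5411 0.1984 0.028 ] yaw 0.0372 F [-0.2  0.4 -0.1] g 0.124
[0.577  0.1985 0.028 ] shift mm [35.9  1.2  0. ]
rotvec [-0.0002 -0.0005  0.0002]
```

View pics/d.png

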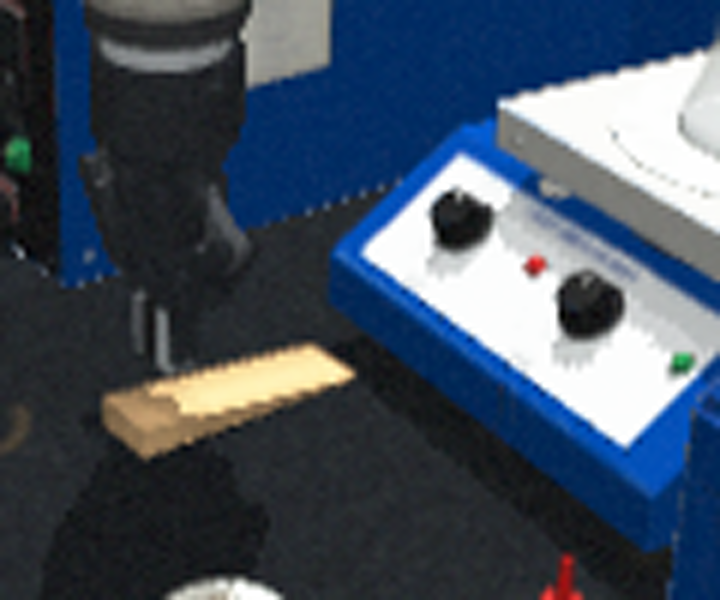

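The wedge hasn't moved: its thin end is still at (289,212). The fingertips appear over or behind it at about (257,211), so I'll check them against projections.

```bash
python3 - <<'E'
from mv import *
c=cam('side')
P=[(.541,y,z) for y in(.186,.198,.21,.225) for z in(.006,.016,.03,.05)]
for p,q in zip(P,proj(c,P)): print(p,q.round(1), ((q-[230,150])*6).round())
a=c['pixels'][170:230,235:300]
cv2.imwrite('pics/e.png',cv2.resize(a,(650,600),interpolation=2))
E
```

```text
(0.541, 0.186, 0.006) [259.6 220.5] [178. 423.]
(0.541, 0.186, 0.016) [259.6 217.8] [178. 407.]
(0.541, 0.186, 0.03) [259.6 213.9] [178. 384.]
(0.541, 0.186, 0.05) [259.6 208.3] [178. 350.]
(0.541, 0.198, 0.006) [257.5 218.8] [165. 413.]
(0.541, 0.198, 0.016) [257.5 216.1] [165. 397.]
(0.541, 0.198, 0.03) [257.5 212.3] [165. 374.]
(0.541, 0.198, 0.05) [257.5 206.7] [165. 340.]
(0.541, 0.21, 0.006) [255.5 217.1] [153. 403.]
(0.541, 0.21, 0.016) [255.5 214.4] [153. 386.]
(0.541, 0.21, 0.03) [255.4 210.6] [153. 364.]
(0.541, 0.21, 0.05) [255.4 205.1] [152. 330.]
(0.541, 0.225, 0.006) [252.9 215. ] [138. 390.]
(0.541, 0.225, 0.016) [252.9 212.3] [138. 374.]
(0.541, 0.225, 0.03) [252.9 208.6] [137. 351.]
(0.541, 0.225, 0.05) [252.8 203.1] [137. 318.]
```

View pics/e.png

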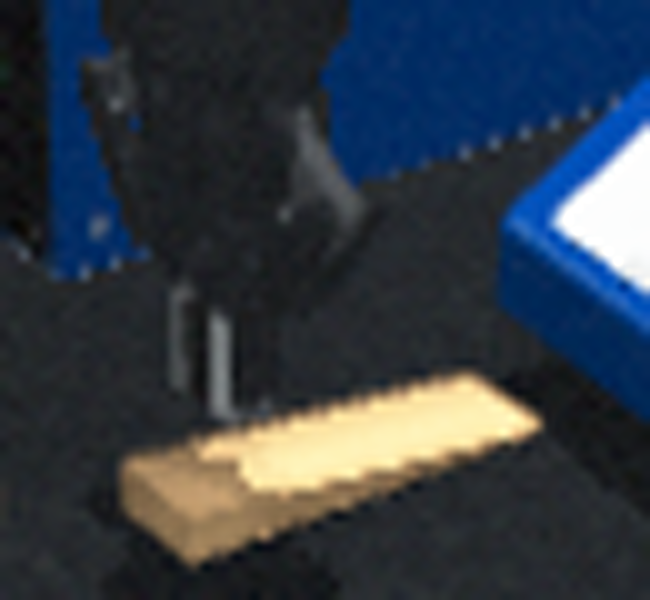

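```bash
python3 - <<'E'
from mv import *
c=cam('side')
for x in(.468,.479,.49):
  for y in (.18,.196,.21): print(x,y,[proj(c,[(x,y,z)])[0].round(1).tolist() for z in(.008,.02,.03)])
E
```

```text
0.468 0.18 [[240.3, 228.0], [240.2, 224.7], [240.1, 221.8]]
0.468 0.196 [[237.6, 225.6], [237.5, 222.2], [237.4, 219.4]]
0.468 0.21 [[235.4, 223.5], [235.2, 220.1], [235.1, 217.3]]
0.479 0.18 [[243.5, 226.9], [243.4, 223.6], [243.3, 220.8]]
0.479 0.196 [[240.8, 224.5], [240.7, 221.2], [240.6, 218.4]]
0.479 0.21 [[238.5, 222.4], [238.4, 219.1], [238.3, 216.3]]
0.49 0.18 [[246.6, 225.8], [246.5, 222.5], [246.5, 219.7]]
0.49 0.196 [[243.9, 223.4], [243.8, 220.1], [243.7, 217.3]]
0.49 0.21 [[241.6, 221.3], [241.5, 218.0], [241.4, 215.3]]
```

The tips were at z≈0.03 in both pictures, so they reach less far ahead than assumed and passed over the wedge without touching (force about 0). I'll back off, keep the jaw setting, and feel for the worktop behind the wedge.

Request:
drive_tool --series '[-0.75,0,0,-5,0,0,0,-0.75,-25,0,0,0,0,0,-0.75,-25,0,0,0,0,0,-0.75,-16,0,0,0,0,0,-0.75,0,0,5,0,0,0,-0.75,0,0,3,0,0,0,-0.75,0,0,3,0,0,0,-0.75,0,0,0,0,0,0]'

```text
t: 6.32
eef_pos: [0.4747, 0.1958, 0.0216]
tool_rot: [0.0, 1.0, 0.019, -0.0]
contact_force: [0.1, -0.3, -0.7]
gripper_width: 0.124
```

Request:
drive_tool --series '[-0.75,0,0,2,0,0,0,-0.75,0,0,2,0,0,0,-0.75,0,0,0,0,0,0]'

```text
t: 6.7
eef_pos: [0.4743, 0.1958, 0.0178]
tool_rot: [0.0, 1.0, 0.019, -0.0]
contact_force: [-0.8, -0.9, 0.4]
gripper_width: 0.128
```

```bash
python3 - <<'E'
from mv import *
tool([(.475,.1965,.018)],.037)
c=cam('side');a=c['pixels'][170:235,215:295]
cv2.imwrite('pics/f.png',cv2.resize(a,(640,520),interpolation=2))
E
```

```text
t 6.7 pos [0.4743 0.1958 0.0178] yaw 0.0378 F [-0.8 -0.9  0.4] g 0.128
[0.475  0.1965 0.018 ] shift mm [ 0.7 -0.6 -0.2]
rotvec [0.0001 0.0003 0.0008]
```

View pics/f.png

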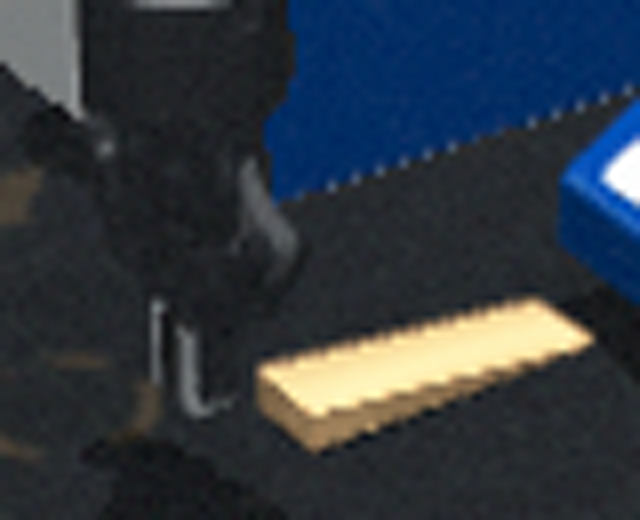

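The lowest tip is at px (240.6,221.5), so the tips are about level with the TCP (z≈0.018). They are still clear of the worktop, so I'll keep lowering gently.

Request:
drive_tool --series '[-0.75,0,0,2,0,0,0,-0.75,0,0,2,0,0,0,-0.75,0,0,2,0,0,0,-0.75,0,0,0,0,0,0]'

```text
t: 7.25
eef_pos: [0.4743, 0.1959, 0.0118]
tool_rot: [0.0, 1.0, 0.019, -0.0]
contact_force: [0.0, -0.3, -0.2]
gripper_width: 0.123
```

Request:
drive_tool --series '[-0.75,0,0,1.5,0,0,0,-0.75,0,0,1.5,0,0,0,-0.75,0,0,0,0,0,0]'

```text
t: 7.62
eef_pos: [0.4743, 0.1958, 0.0089]
tool_rot: [0.0, 1.0, 0.019, -0.0]
contact_force: [1.1, 0.1, 0.2]
gripper_width: 0.128
```

Request:
drive_tool --series '[-0.75,8,-0.5,2,0,0,0,-0.75,8,0,0,0,0,0,-0.75,4,0,0,0,0,0,-0.75,4,0,0,0,0,0,-0.75,4,0,0,0,0,0,-0.75,8,0,0,0,0,0,-0.75,8,0,0,0,0,0,-0.75,8,0,0,0,0,0,-0.75,8,0,0,0,0,0,-0.75,8,0,0,0,0,0,-0.75,8,0,0,0,0,0,-0.75,0,0,0,0,0,0]'

```text
t: 9.12
eef_pos: [0.5511, 0.1992, 0.007]
tool_rot: [-0.0, 1.0, 0.019, 0.0]
contact_force: [1.1, 0.4, -0.5]
gripper_width: 0.122
```

```bash
python3 - <<'E'
from mv import *
tool([(.577,.1985,.028)],.037)
c=cam('side');a=c['pixels'][160:235,235:335]
cv2.imwrite('pics/g.png',cv2.resize(a,(800,600),interpolation=2))
E
```

```text
t 9.12 pos [0.5511 0.1992 0.007 ] yaw 0.0372 F [ 1.1  0.4 -0.5] g 0.122
[0.577  0.1985 0.028 ] shift mm [ 25.9   1.7 -21. ]
rotvec [-0.0002 -0.0005  0.0002]
```

View pics/g.png

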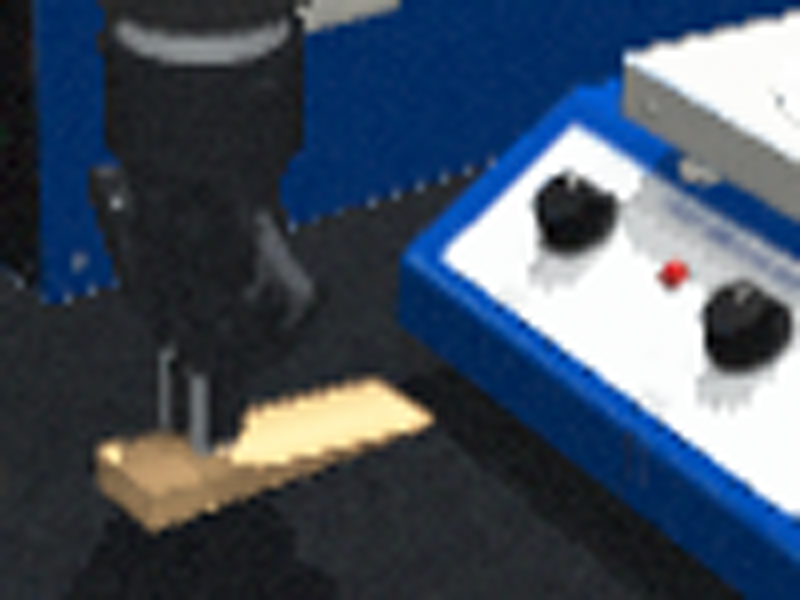

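The wedge still hasn't moved: its thin end is at (289,212). The tip at (260,216.5) lies on its top face, so the tips must be nearly 10 mm behind the reported TCP. I'll go back behind the wedge and feel for the worktop itself.

Request:
drive_tool --series '[-0.75,0,0,-10,0,0,0,-0.75,-30,0,0,0,0,0,-0.75,-30,0,0,0,0,0,-0.75,-22,0,0,0,0,0,-0.75,0,0,6,0,0,0,-0.75,0,0,4,0,0,0,-0.75,0,0,2,0,0,0,-0.75,0,0,0,0,0,0]'

```text
t: 10.18
eef_pos: [0.4688, 0.1961, 0.0048]
tool_rot: [-0.0, 1.0, 0.019, -0.0]
contact_force: [-1.1, 0.6, 0.3]
gripper_width: 0.12
```

Request:
drive_tool --series '[-0.75,0,0,2,0,0,0,-0.75,0,0,2,0,0,0,-0.75,0,0,0,0,0,0]'

```text
t: 10.55
eef_pos: [0.4683, 0.1961, 0.0008]
tool_rot: [0.0, 1.0, 0.019, -0.0]
contact_force: [-0.4, -0.9, 0.5]
gripper_width: 0.125
```

Request:
drive_tool --series '[-0.75,0,0,2,0,0,0,-0.75,0,0,2,0,0,0,-0.75,0,0,0,0,0,0]'

```text
t: 10.92
eef_pos: [0.4682, 0.1961, -0.0032]
tool_rot: [0.0, 1.0, 0.019, -0.0]
contact_force: [-0.3, 0.4, -0.0]
gripper_width: 0.125
```

Request:
drive_tool --series '[-0.75,0,0,1.5,0,0,0,-0.75,0,0,1.5,0,0,0,-0.75,0,0,0,0,0,0]'

```text
t: 11.3
eef_pos: [0.4683, 0.1961, -0.0061]
tool_rot: [0.0, 1.0, 0.019, -0.0]
contact_force: [-0.9, -0.0, 0.2]
gripper_width: 0.127
```

Request:
drive_tool --series '[-0.75,0,0,1.5,0,0,0,-0.75,0,0,1.5,0,0,0,-0.75,0,0,0,0,0,0]'

```text
t: 11.68
eef_pos: [0.4683, 0.1961, -0.0091]
tool_rot: [0.0, 1.0, 0.019, -0.0]
contact_force: [-0.5, -0.4, -0.5]
gripper_width: 0.124
```

```bash
python3 - <<'E'
from mv import *
tool([])
c=cam('side');a=c['pixels'][170:235,215:295]
cv2.imwrite('pics/i.png',cv2.resize(a,(640,520),interpolation=2))
E
```

```text
t 11.68 pos [ 0.4683  0.1961 -0.0091] yaw 0.0378 F [-0.5 -0.4 -0.5] g 0.124
```

View pics/i.png

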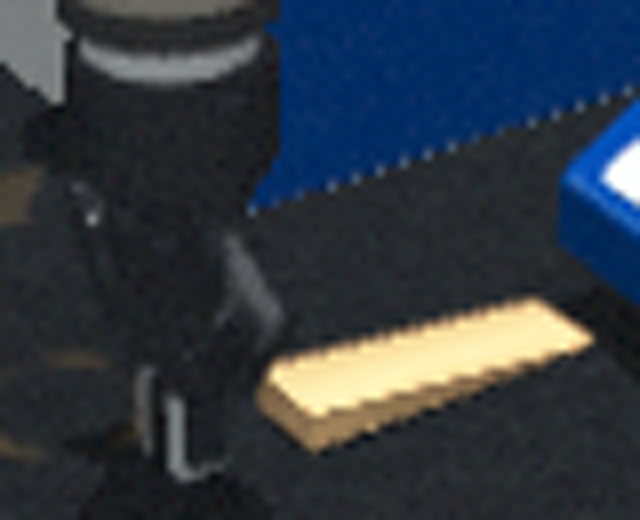

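The front fingertip is at px (239–243,228–230), which puts it at z≈0.004. The tips are therefore about 13 mm behind the reported TCP height, and no force has shown yet. I'll raise 1.5 mm, push, and track the wedge by colour instead of viewing pictures.

Request:
drive_tool --series '[-0.75,8,0,-1.5,0,0,0,-0.75,8,-0.5,0,0,0,0,-0.75,6,0,0,0,0,0,-0.75,4,0,0,0,0,0,-0.75,4,0,0,0,0,0,-0.75,4,0,0,0,0,0,-0.75,6,0,0,0,0,0,-0.75,8,0,0,0,0,0,-0.75,8,0,0,0,0,0,-0.75,0,0,0,0,0,0]'

```text
t: 12.98
eef_pos: [0.5253, 0.1988, -0.0075]
tool_rot: [-0.0, 1.0, 0.019, 0.0]
contact_force: [-0.5, -0.3, -0.9]
gripper_width: 0.124
```

```bash
cat > wt.py <<'E'
from fit import *
from mv import tool
def mask(im):
    h=cv2.cvtColor(im,cv2.COLOR_BGR2HSV);m=cv2.inRange(h,(8,60,70),(28,220,255))
    n,l,s,_=cv2.connectedComponentsWithStats(m)
    ok=[i for i in range(1,n) if s[i,4]>40]
    return m,l,s,ok
def corners(p=False):
    # silhouette of the wedge in the side picture
    c=cam('side');im=c['pixels'].copy();r=im[190:260,225:330]
    m,l,s,ok=mask(r)
    i=max(ok,key=lambda k:s[k,4]);ys,xs=np.where(l==i)
    k=np.argmax(xs);R=(xs.max()+225,ys[xs==xs.max()].mean()+190)
    b=(xs[ys==ys.max()].mean()+225,ys.max()+190);t=(xs[ys==ys.min()].mean()+225,ys.min()+190);L=(xs.min()+225,ys[xs==xs.min()].mean()+190)
    print('area',s[i,4],'R',R,'bottom',b,'top',t,'L',L)
    print('thin right corner',ray(c,*R,.001)[:2],'thick lower right corner',ray(c,*b,0)[:2],'thin left corner',ray(c,*t,.002)[:2])
E
python3 - <<'E'
from wt import *
tool([]);corners()
s=cam('side');m=cv2.imread('pics/side1.png')
import wt;wt.cam=lambda n:dict(s,pixels=m);print('initial');corners()
E
```

```text
t 12.97 pos [ 0.5253  0.1988 -0.0075] yaw 0.037 F [-0.5 -0.3 -0.9] g 0.124
area 362 R (np.int64(294), np.float64(210.0)) bottom (np.float64(260.5), np.int64(223)) top (np.float64(285.5), np.int64(205)) L (np.int64(258), np.float64(217.85714285714286))
thin right corner [0.6757 0.1848] thick lower right corner [0.5407 0.1806] thin left corner [0.671  0.2252]
initial
area 427 R (np.int64(288), np.float64(211.5)) bottom (np.float64(254.0), np.int64(226)) top (np.float64(280.0), np.int64(207)) L (np.int64(247), np.float64(217.5))
thin right corner [0.6533 0.1879] thick lower right corner [0.5148 0.1773] thin left corner [0.6476 0.2245]
```

The wedge is moving now: about 23 mm so far, which puts finger contact at TCP x≈0.502 as predicted. I'll continue to just short of first touch.

Request:
drive_tool --series '[-0.75,8,0,0,0,0,0,-0.75,8,0,0,0,0,0,-0.75,8,0,0,0,0,0,-0.75,8,0,0,0,0,0,-0.75,6,0,0,0,0,0,-0.75,5,0,0,0,0,0,-0.75,0,0,0,0,0,0]'

```text
t: 13.95
eef_pos: [0.5677, 0.2004, -0.0075]
tool_rot: [-0.0, 1.0, 0.019, 0.0]
contact_force: [-0.0, 0.3, 0.3]
gripper_width: 0.125
```

```bash
python3 - <<'E'
from wt import *
tool([]);corners()
a=cam('side')['pixels'][150:240,235:335]
cv2.imwrite('pics/j.png',cv2.resize(a,(660,594),interpolation=2))
E
```

```text
t 13.95 pos [ 0.5677  0.2004 -0.0075] yaw 0.0375 F [-0.   0.3  0.3] g 0.125
area 260 R (np.int64(296), np.float64(210.0)) bottom (np.float64(271.0), np.int64(219)) top (np.float64(287.0), np.int64(203)) L (np.int64(269), np.float64(217.0))
thin right corner [0.6812 0.1812] thick lower right corner [0.5813 0.1819] thin left corner [0.6835 0.2334]
```

View pics/j.png

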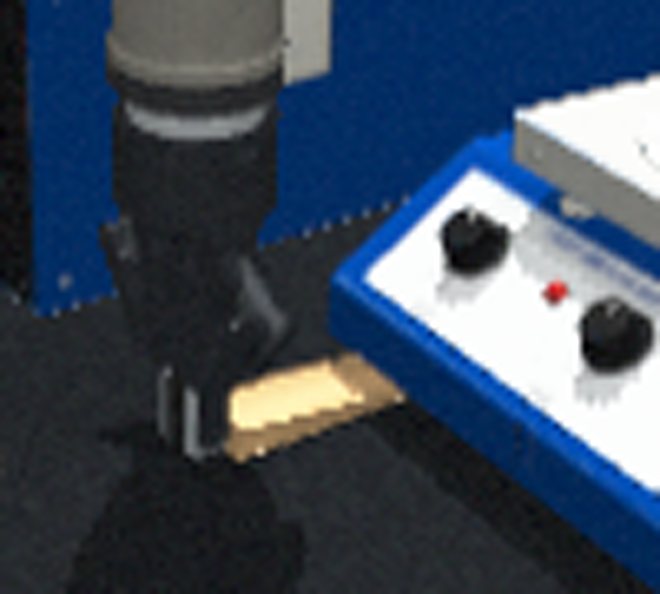

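The fingers are square behind the wedge and its thin end is going under the case; its near corner at (271,219) has moved about 66 mm in total. Now small steps, watching the force.

Request:
drive_tool --series '[-0.75,3,0,0,0,0,0,-0.75,3,0,0,0,0,0,-0.75,3,0,0,0,0,0,-0.75,0,0,0,0,0,0]'

```text
t: 14.55
eef_pos: [0.5767, 0.2007, -0.0074]
tool_rot: [-0.0, 1.0, 0.019, 0.0]
contact_force: [0.8, -0.2, -0.0]
gripper_width: 0.125
```

Request:
drive_tool --series '[-0.75,2,0,0,0,0,0,-0.75,2,0,0,0,0,0,-0.75,0,0,0,0,0,0]'

```text
t: 14.92
eef_pos: [0.5802, 0.2009, -0.0075]
tool_rot: [0.0, 1.0, 0.019, -0.0]
contact_force: [-0.6, -0.0, 1.0]
gripper_width: 0.124
```

Request:
drive_tool --series '[-0.75,2,0,0,0,0,0,-0.75,0,0,0,0,0,0]'

```text
t: 15.18
eef_pos: [0.5819, 0.201, -0.0076]
tool_rot: [0.0, 1.0, 0.019, -0.0]
contact_force: [-3.1, -0.7, 2.1]
gripper_width: 0.123
```

Request:
drive_tool --series '[-0.75,2,0,0,0,0,0,-0.75,0,0,0,0,0,0]'

```text
t: 15.42
eef_pos: [0.5838, 0.2011, -0.0076]
tool_rot: [0.0, 1.0, 0.019, -0.0]
contact_force: [-5.0, 0.0, 2.4]
gripper_width: 0.131
```

Touch came at TCP x≈0.580, as predicted (0.579). I'll drive about 9 mm past it.

Request:
drive_tool --series '[-0.75,2,0,0,0,0,0,-0.75,0,0,0,0,0,0]'

```text
t: 15.68
eef_pos: [0.5857, 0.2012, -0.0076]
tool_rot: [0.0, 1.0, 0.019, -0.001]
contact_force: [-6.4, -0.0, 3.5]
gripper_width: 0.124
```

Request:
drive_tool --series '[-0.75,2,0,0,0,0,0,-0.75,0,0,0,0,0,0]'

```text
t: 15.92
eef_pos: [0.5872, 0.2012, -0.0076]
tool_rot: [0.0, 1.0, 0.019, -0.001]
contact_force: [-7.0, 0.5, 3.8]
gripper_width: 0.124
```

Request:
drive_tool --series '[-0.75,2,0,0,0,0,0,-0.75,0,0,0,0,0,0,-0.75,0,0,0,0,0,0]'

```text
t: 16.3
eef_pos: [0.5887, 0.2014, -0.0077]
tool_rot: [0.0, 1.0, 0.019, -0.001]
contact_force: [-7.1, -0.7, 5.2]
gripper_width: 0.126
```

```bash
python3 - <<'E'
from wt import *
tool([]);corners()
import cv2
s=cam('side')['pixels'];o=cv2.imread('pics/side1.png')
# stirrer shift in pixels: plate/panel patch
for (v0,v1,u0,u1) in((165,235,300,345),(165,215,315,380)):
    a=cv2.cvtColor(o[v0:v1,u0:u1],6).astype(np.float32);b=cv2.cvtColor(s[v0:v1,u0:u1],6).astype(np.float32);print(cv2.phaseCorrelate(a,b))
E
```

```text
t 16.3 pos [ 0.5887  0.2014 -0.0077] yaw 0.0383 F [-7.1 -0.7  5.2] g 0.126
area 207 R (np.int64(296), np.float64(210.0)) bottom (np.float64(276.0), np.int64(217)) top (np.float64(286.0), np.int64(203)) L (np.int64(274), np.float64(215.5))
thin right corner [0.6812 0.1812] thick lower right corner [0.6015 0.183 ] thin left corner [0.6807 0.2352]
((0.5303469043794102, -0.17183823226994832), 1.0403123605398483)
((0.10581938274647484, -0.10670765162082319), 1.0367651356591119)
```

All consistent: about 8.5 mm past the touch, push 7 N, and the stirrer has shifted no more than about 0.5 px. I'll stop driving, back off, raise, shut the jaws and go above the deck strip, a bit left of the point so the gripper body stays clear of the plate.

Request:
drive_tool --series '[-0.75,-3,0,0,0,0,0,-0.75,-7,0,0,0,0,0,-0.75,-15,0,0,0,0,0,-0.75,0,0,-30,0,0,0,-1,0,0,-55,0,0,0,-1,0,0,-55,0,0,0,-1,0,0,-55,0,0,0,-1,0,0,-45,0,0,0,-1,0,0,0,0,0,0]'

```text
t: 17.52
eef_pos: [0.5668, 0.2015, 0.2367]
tool_rot: [-0.001, 1.0, 0.019, 0.004]
contact_force: [0.4, -0.2, -0.5]
gripper_width: -0.002
```

```bash
python3 - <<'E'
from wt import *
tool([(.738,.203,.225),(.738,.203,.115)],.037);corners()
s=cam('side')['pixels'];o=cv2.imread('pics/side1.png')
for (v0,v1,u0,u1) in((165,235,300,345),(165,215,315,380)):
    a=cv2.cvtColor(o[v0:v1,u0:u1],6).astype(np.float32);b=cv2.cvtColor(s[v0:v1,u0:u1],6).astype(np.float32);print(cv2.phaseCorrelate(a,b))
E
```

```text
t 17.52 pos [0.5668 0.2015 0.2367] yaw 0.0378 F [ 0.4 -0.2 -0.5] g -0.002
[0.738 0.203 0.225] shift mm [171.1   5.   13. ]
[0.738 0.203 0.115] shift mm [ -0.9   0.2 110. ]
rotvec [-0.0021 -0.0077  0.0008]
area 256 R (np.int64(296), np.float64(210.0)) bottom (np.float64(276.0), np.int64(217)) top (np.float64(285.5), np.int64(203)) L (np.int64(269), np.float64(210.0))
thin right corner [0.6812 0.1812] thick lower right corner [0.6015 0.183 ] thin left corner [0.6792 0.2362]
((0.5420305581389506, -0.1803165751865734), 1.0431030148341331)
((0.09364068353989552, -0.10043711846205383), 1.0303150473700629)
```

The wedge stayed put after release. Moving over the deck strip.

Request:
drive_tool --series '[-1,43,1,0,0,-0.008,0,-1,43,2,0,0,0,0,-1,43,2,0,0,0,0,-1,42,1,0,0,0,0,-1,0,0,40,0,0,0,-1,0,0,30,0,0,0,-1,0,0,12,0,0,0,-1,0,0,0,0,0,0]'

```text
t: 18.62
eef_pos: [0.7348, 0.2005, 0.1478]
tool_rot: [0.001, 1.0, 0.019, -0.005]
contact_force: [1.4, 0.1, 0.4]
gripper_width: -0.002
```

```bash
python3 - <<'E'
from wt import *
tool([(.738,.203,.101)],.037)
a=cam('side')['pixels'][110:230,230:390]
cv2.imwrite('pics/k.png',cv2.resize(a,(800,600),interpolation=2))
E
```

```text
t 18.62 pos [0.7348 0.2005 0.1478] yaw 0.0381 F [1.4 0.1 0.4] g -0.002
[0.738 0.203 0.101] shift mm [ 3.8 -2.4 46.8]
rotvec [0.0009 0.0107 0.0011]
```

View pics/k.png

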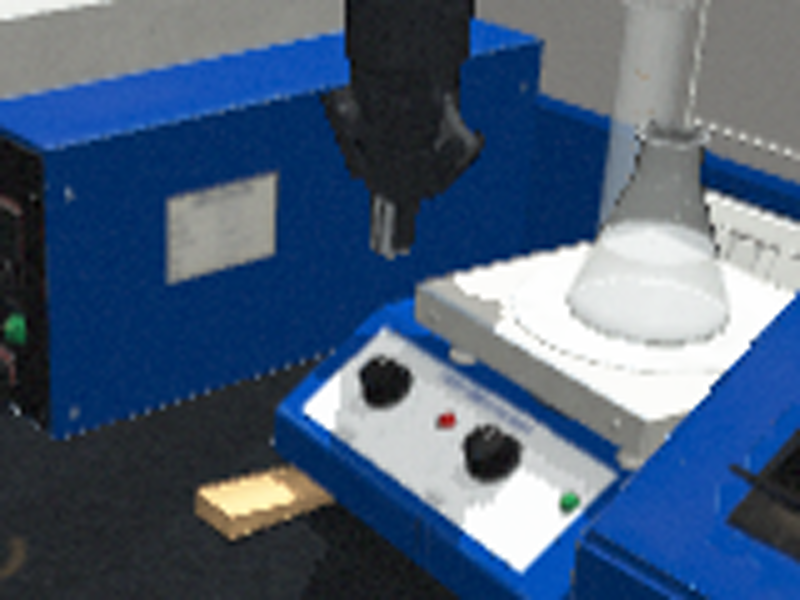

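The wedge sits under the front left corner, with its near part at (200–330, 470–535) in the crop. The flask is upright. The tip at px (308,161) is about 45 mm above the deck and clear of the plate. Lowering, gently at the end.

Request:
drive_tool --series '[-1,3,-2.5,15,0,0.01,0,-1,0,0,10,0,0,0,-1,0,0,8,0,0,0,-1,0,0,4,0,0,0,-1,0,0,0,0,0,0]'

```text
t: 19.3
eef_pos: [0.7385, 0.2033, 0.1121]
tool_rot: [0.0, 1.0, 0.019, 0.001]
contact_force: [-0.5, 0.5, 0.1]
gripper_width: -0.002
```

Request:
drive_tool --series '[-1,0,0,2,0,0,0,-1,0,0,2,0,0,0,-1,0,0,0,0,0,0]'

```text
t: 19.68
eef_pos: [0.7385, 0.2033, 0.1084]
tool_rot: [0.0, 1.0, 0.019, 0.001]
contact_force: [-0.4, -0.2, 0.2]
gripper_width: -0.0
```

Request:
drive_tool --series '[-1,0,0,2,0,0,0,-1,0,0,0,0,0,0]'

```text
t: 19.92
eef_pos: [0.7385, 0.2033, 0.1063]
tool_rot: [0.0, 1.0, 0.019, 0.001]
contact_force: [-0.2, 0.0, 0.6]
gripper_width: -0.001
```

Request:
drive_tool --series '[-1,0,0,2,0,0,0,-1,0,0,0,0,0,0]'

```text
t: 20.18
eef_pos: [0.7385, 0.2033, 0.1042]
tool_rot: [0.0, 1.0, 0.019, 0.001]
contact_force: [0.1, 0.8, -1.0]
gripper_width: -0.003
```

Request:
drive_tool --series '[-1,0,0,1.5,0,0,0,-1,0,0,0,0,0,0]'

```text
t: 20.42
eef_pos: [0.7385, 0.2033, 0.1028]
tool_rot: [0.0, 1.0, 0.019, 0.001]
contact_force: [-0.3, 0.4, 0.7]
gripper_width: 0.002
```

Request:
drive_tool --series '[-1,0,0,1.5,0,0,0,-1,0,0,0,0,0,0]'

```text
t: 20.68
eef_pos: [0.7388, 0.2034, 0.1018]
tool_rot: [-0.0, 1.0, 0.019, 0.001]
contact_force: [0.4, -0.4, 1.2]
gripper_width: 0.001
```

Request:
drive_tool --series '[-1,0,0,1,0,0,0,-1,0,0,0,0,0,0]'

```text
t: 20.92
eef_pos: [0.7389, 0.2035, 0.1014]
tool_rot: [-0.0, 1.0, 0.019, 0.001]
contact_force: [-1.5, 0.3, 5.0]
gripper_width: 0.0
```

Contact came at the predicted height with 5 N. I'll press slightly more and hold.

Request:
drive_tool --series '[-1,0,0,0.6,0,0,0,-1,0,0,0,0,0,0,-1,0,0,0,0,0,0,-1,0,0,0,0,0,0,-1,0,0,0,0,0,0,-1,0,0,0,0,0,0]'

```text
t: 21.68
eef_pos: [0.739, 0.2035, 0.1013]
tool_rot: [-0.0, 1.0, 0.019, 0.002]
contact_force: [-2.7, -1.2, 7.2]
gripper_width: 0.002
```

Request:
drive_tool --series '[-1,0,0,0.3,0,0,0,-1,0,0,0,0,0,0,-1,0,0,0,0,0,0,-1,0,0,0,0,0,0]'

```text
t: 22.18
eef_pos: [0.739, 0.2036, 0.1013]
tool_rot: [-0.0, 1.0, 0.019, 0.002]
contact_force: [-2.8, -1.5, 8.2]
gripper_width: 0.004
```

Request:
drive_tool --series '[-1,0,0,-3,0,0,0,-1,0,0,-20,0,0,0,-1,0,0,-50,0,0,0,-1,0,0,-50,0,0,0,-1,0,0,-30,0,0,0,-1,0,0,0,0,0,0,-1,0,0,0,0,0,0]'

```text
t: 23.05
eef_pos: [0.7379, 0.2032, 0.252]
tool_rot: [0.0, 1.0, 0.019, 0.001]
contact_force: [-0.1, -0.6, -0.6]
gripper_width: 0.002
```

```bash
python3 - <<'E'
from wt import *
tool([]);corners()
s=cam('side')['pixels'];o=cv2.imread('pics/side1.png')
for (v0,v1,u0,u1) in((165,235,300,345),(165,215,315,380)):
    a=cv2.cvtColor(o[v0:v1,u0:u1],6).astype(np.float32);b=cv2.cvtColor(s[v0:v1,u0:u1],6).astype(np.float32);print(cv2.phaseCorrelate(a,b))
d=np.abs(s.astype(int)-o).max(2)>60
n,l,st,_=cv2.connectedComponentsWithStats(d.astype(np.uint8));print(st[1:][st[1:,4]>15])
a=s[110:230,230:390]
cv2.imwrite('pics/m.png',cv2.resize(a,(800,600),interpolation=2))
E
```

```text
t 23.05 pos [0.7379 0.2032 0.252 ] yaw 0.0378 F [-0.1 -0.6 -0.6] g 0.002
area 258 R (np.int64(296), np.float64(210.0)) bottom (np.float64(276.0), np.int64(217)) top (np.float64(286.0), np.int64(203)) L (np.int64(269), np.float64(210.0))
thin right corner [0.6812 0.1812] thick lower right corner [0.6015 0.183 ] thin left corner [0.6807 0.2352]
((0.5556231919355135, -0.16392795110185432), 1.0096429150781514)
((0.0623643361776729, -0.06529595411894107), 0.9804599085119036)
[[   0    0  193  166 9254]
 [ 283    0   50   30  665]
 [ 325    0    6    5   24]
 [ 331    0    9   26  170]
 [ 437    0   75   54 2422]
 [ 303   30   20   10   48]
 [ 324   37    7   23   70]
 [ 155   42    4   22   40]
 [ 301   60   28    7  140]
 [ 296   68   34   62 1245]
 [ 146   90   13    7   27]
 [   3  105   53   11  212]
 [   0  113   43   16  424]
 [  77  159    9   10   25]
 [   0  165   69   55  907]
 [ 313  166   18   11   50]
 [  79  182    9   10   39]
 [ 298  196   16   14   24]
 [ 247  203   49   23  444]
 [  90  206   17   59  422]
 [  12  225   18   35  213]
 [   0  237   19   37  214]
 [  10  239   11   20   60]
 [  48  245   35   26  284]
 [ 274  250    5    9   23]
 [   0  276   11   18   69]
 [ 123  345   15   11   63]
 [ 114  346   69   38 1616]
 [  95  354   36   30  268]
 [  12  368   13   12   64]]
```

```bash
python3 -c "
from station import bot
print(bot.hand_in())"
```

```text
the job is handed in; nothing more can be done
None
```

I pushed the wooden wedge thin end first under the bare front left foot, pressed the deck to check it, let go, and handed the job in at about 23 s. The hand-in gives no verdict.

**Wedge:** it travelled about 87 mm. The foot first touched at TCP x ≈ 0.580 (0.579 predicted), and I stopped about 8.5 mm past that, at a push of about 7 N. The wedge stayed where it was after release.

**Press:** I pressed about 13 mm from deck_corner, nearer the left edge to keep the gripper body clear of the plate, with 5 to 8 N for about 1.2 s. The fingertip sank only about 0.1 mm as the force rose from 5 to 8 N, so the rocking has stopped. I then raised the arm clear, and the force reading was back to about zero.

**Last checks:** the final camera measurement has the wedge unmoved by the press and the stirrer shifted by at most about 0.5 px (1 to 2 mm). I could not measure the load on each foot or the tilt directly. I did not view a final picture because the limit was reached; the flask was upright in the last one I viewed, before the press. I did not check the bystanders in a final picture, but the arm's path stayed well clear of them.

**What disagreed:**
- **Fingertip height:** the tips sat about 13 mm above the reported TCP instead of 22 mm below it. My first two pushes therefore passed over the wedge without moving it. I corrected this from the pictures, and the deck contact height agreed with the correction.
- **Push force:** it levelled off near 7 N over the last few millimetres, with about 5 N of upward force on the tool. I did not explain this.

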